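Build the sprocket stack on a splined winch hub

ROBOT

A 6-joint arm with a two-finger parallel gripper is mounted at the origin on the work surface; the furniture and walls round the work are solid. World frame = base frame: x ahead of the robot, y to its left, z up, the work surface at z = 0. Lengths are in m, angles in rad, forces in N, time in s.
With the tool pointing down it reaches from about 0.375 to 0.975 m from the base axis. Payload 3.8 kg.
Tool frame: the origin (TCP) lies at the very end of the fingers, on their centre line; the grasp point (between the pads) lies 19 mm behind it (r.hold_point_z is the distance from the TCP to the grasp point, in m); z points along the fingers, x is the direction in which the jaws open and shut, and the axes are right-handed (so a half turn about z gives the same grasp; the last joint's range is limited). The gripper opens to 88 mm and grips with 3 to 60 N. Pads are 18 mm wide; open, the fingers measure 123 mm over their backs; the gripper's body (75 mm by 187 mm) begins 45 mm behind the grasp point.
Start: joints at [1.254, 0.264, 1.604, -0, 1.274, -0.037], TCP at [0.186, 0.649, 0.239] pointing down, gripper open.
Joint ranges: [-2.63, 2.63], [-0.94, 2.18], [0.31, 2.57], [-1.31, 4.45], [0, 2.66], [-2.55, 2.55]. Speed limits (rad/s): [2.57, 2.57, 3.14, 3.14, 3.14, 3.14].

INTERFACE

Orientations are given as a 3x3 rotation matrix whose columns are the frame's x, y, z axes.
In Python, from station import r, read_camera, camera_params gives the robot as it stands.
- The arm moves only by the tool step_arm, never from a script. Its argument "commands" is one flat list of numbers, 7 for each row, row after row: the turn, a rotation vector about the tool's x, y, z each as a share of pi/2 rad, from -1 to 1, then the shift along the tool's x, y, z each as a share of 0.1 m, from -1 to 1, then the gripper's target within -1 to 1 (shut at 1, half-way at 0, fully open at -1). In form: [wx, wy, wz, dx, dy, dz, hand, wx, wy, wz, dx, dy, dz, hand, ...]. A call has 1 to 8 rows; each row is the pose to reach, as a shift and turn from the pose measured when the call began, along the tool's axes at that moment; what a row does not reach only later rows make up. A row lasts 1/10 s, in which the tool goes at most 50 mm and 8.59 degrees, less where a joint would pass 70% of its speed; a pose out of reach is approached as far as the arm can. A call with a number of a shift or a turn outside -1 to 1 is refused whole. A call with a gripper value outside its range is refused whole. The fingers move at their own pace and stop on an object; "squeeze" is the grip in N (left out, the last holds). Time passes only in rows, so rows that repeat a pose let the fingers close. It gives the time, the measured TCP pose, the force and the opening at its end, in the units of the state.
- r.get_obs(): the state, without advancing time (a new reading comes with each control period).
- read_camera(name): name is "scene" or "top" or "wrist"; returns the picture (384x512x3 uint8, red, green, blue); there is no depth.
- camera_params(name): a dict with "fx", "fy", "cx", "cy" (pixels), "extrinsics" (4x4, takes a point from camera to world coordinates); the wrist camera has in their place "mount" (4x4, takes a point from camera to tool coordinates, whose origin is the TCP and whose axes are the tool frame's). Camera axes: x right, y down, z forward; pixel columns grow to the right and rows downward; lengths in m; the calibration is good to about 2 mm. The wrist camera is an equidistant fisheye: a pixel r from the principal point sees the ray r / f radians off the axis. A picture is of the moment at which its call begins: read the wrist's pose just before it. camera_params takes no time and is no camera call.
- r.finish_job(): hands the job in, once; it reports no verdict.
The state is a dict: "clock": time; "qpos": joint angles; "qd": joint speeds; "joint_torque": joint torques, N m; "eef_pos": TCP position; "orientation": TCP orientation; "force": force on the tool from outside, world axes, zero at the start; "torque": the same for the moment, N m; "grip_width": finger opening in m.
Only numpy, scipy, OpenCV 4.12 (cv2) and the standard library are available. Lean on these libraries where they do the work, as an engineer would, in place of code of your own. Each camera call takes 0.05 s, during which the arm holds its last target.

TASK

Fit both chain sprockets on the upright splined hub, hexagonal bosses up: first the large one, fully home on the hub's shoulder, then the small one, fully home on top of the large one. The hub has one wide master spline, so turn each sprocket until its wide slot finds it and it slides down; let go of both and leave the jar, the paint tin, the tall can and the pipe piece where they stand.

Things in the scene. Friction and masses are not known exactly. Their poses are not given: they have to be found in the camera images.
- large_sprocket: Steel chain sprocket lying flat, boss up: toothed disc 130 mm over the teeth, 10 mm thick; on it a hexagonal boss 54 mm across flats, up to 28 mm above the underside, to be gripped from above; its flats face 0, 60, 120.. degrees from body x. Bore right through, 28.4 mm diameter, with four slots (see keyway). Weighs 0.4 to 0.8 kg. Origin: centre of the underside, z up out of the boss, x to the wide slot.
- small_sprocket: Steel chain sprocket lying flat, boss up: toothed disc 94 mm over the teeth, 10 mm thick; on it a hexagonal boss 54 mm across flats, up to 28 mm above the underside, to be gripped from above; its flats face 0, 60, 120.. degrees from body x. Bore right through, 28.4 mm diameter, with four slots (see keyway). Weighs 0.3 to 0.55 kg. Origin: centre of the underside, z up out of the boss, x to the wide slot.
- large_sprocket_keyway (a point): Point in the master (wide) slot of the large sprocket: 19 mm from its axis towards its +x side, level with its underside. Slots lie 90 degrees apart in the bore, out to 22 mm from the axis: this one is 16.4 mm wide, the three others 10.4 mm.
- small_sprocket_keyway (a point): Point in the master (wide) slot of the small sprocket: 19 mm from its axis towards its +x side, level with its underside. Slots lie 90 degrees apart in the bore, out to 22 mm from the axis: this one is 16.4 mm wide, the three others 10.4 mm.
- splined_hub: Fixed upright hub on a round grey foot (124 mm diameter, 12 mm thick, four bolts) that narrows to a 68 mm pedestal, whose flat top 45 mm above the bench is the shoulder for the large sprocket. A steel core, 26 mm diameter, rises from it to 96 mm above the bench, its top 8 mm tapered to 18 mm. Any heading; origin: centre of the foot's underside, z up, x to the master spline.
- hub_seat (a point): Centre of the hub's shoulder, 45 mm above the bench; x points to the master spline, z up. The large sprocket's underside belongs at this height, the small one's 28 mm higher.
- hub_spline (a point): Top of the master spline, 17 mm from the hub's axis, 40 mm above the shoulder. Four splines, 90 degrees apart, run from the shoulder to this height, out to 20 mm from the axis: the master is 14 mm wide, the others 8 mm (3 mm less in the top 4 mm). A sprocket goes on the nose above at any angle, but slides down (1.2 mm play a side) only with its wide slot over the master spline.
- bolt_jar: Bystander: closed jar, 72 mm diameter, 102 mm tall, standing; origin at the centre of its underside.
- paint_tin: Bystander: closed paint tin, 78 mm diameter, 77 mm tall, standing; origin at the centre of its underside.
- pipe_nipple: Bystander: rusty piece of pipe standing on end, 42 mm diameter, 90 mm tall; origin at the centre of its underside.
- tall_can: Bystander: tall pale open can, 84 mm diameter, 260 mm tall, standing; origin at the centre of its underside.
- back_can: Clutter, fixed: rusty can with bars in it, 162 mm diameter, 401 mm tall, behind the hub; origin at the centre of its underside.
- side_can: Clutter, fixed: rusty can, 164 mm diameter, 298 mm tall, on the right; origin at the centre of its underside.
- chest_corner (a point): Nearest top corner of the fixed cream steel tool chest on the left, 305 mm above the bench; from this corner the chest extends away from the robot and to the left, down to the bench.
Things that resemble listed ones, but are neither listed nor needed, are in the scene too. What is shaped like the small_sprocket but green or yellow is not meant.

How it is judged:
By the outcome, as a careful person would: the job done as asked, in the order asked, and still so for the second after the job is handed in, with the robot touching nothing.
It also fails if it takes over 67 s, if anything falls off the work surface, if the arm or the gripper's body presses on something with over 40 N, if the wrist force passes 120 N, or if a joint passes its speed limit or range.

## Working session

There is one attempt and no reset: what is moved stays moved. The work goes in short steps, Python scripts to look and compute and a tool call to move; the robot and the scene stay as the last step left them, time stands still between calls to the robot, and variables do not carry over. Pictures are saved under pics/ and viewed, and the job is handed in when it is done.

Besides the shell and the picture viewer there is one more tool, called after ">>>" as name(argument=value, ...) on one line, values as JSON. step_arm: Moves the arm, as the interface text tells. Its arguments: {"type":"object","properties":{"commands":{"type":"array","items":{"type":"number","minimum":-1,"maximum":1}},"squeeze":{"type":"number"}},"required":["commands"]}

```bash
ls; mkdir -p pics
python3 - <<'E'
from station import r, read_camera, camera_params
import cv2,numpy as np
np.set_printoptions(precision=4,suppress=True)
for n in ["scene","top","wrist"]:
    o=r.get_obs()
    im=read_camera(n); cv2.imwrite(f"pics/{n}0.png",im[:,:,::-1]); 
    print(n,camera_params(n))
print(r.get_obs(), r.hold_point_z)
E
```

```text
pics
scene {'fx': 379.89193344049147, 'fy': 379.89193344049147, 'cx': 255.8323337375105, 'cy': 193.3849984136827, 'extrinsics': array([[ 0.8036, -0.304 ,  0.5116, -0.1951],
       [-0.5948, -0.4379,  0.6741, -0.8431],
       [ 0.0191, -0.8461, -0.5327,  0.8872],
       [ 0.    ,  0.    ,  0.    ,  1.    ]])}
top {'fx': 418.9639370476452, 'fy': 418.9639370476452, 'cx': 260.34955753316456, 'cy': 191.95355231367873, 'extrinsics': array([[ 0.2704, -0.8692,  0.414 , -0.2035],
       [-0.9628, -0.2431,  0.1184, -0.1559],
       [-0.0023, -0.4306, -0.9025,  1.6662],
       [ 0.    ,  0.    ,  0.    ,  1.    ]])}
wrist {'fx': 297.3186396354542, 'fy': 297.3186396354542, 'cx': 260.80661301860073, 'cy': 189.87055677200772, 'mount': array([[ 1.    , -0.0005,  0.0001, -0.0004],
       [ 0.0004,  0.9539,  0.3   , -0.0782],
       [-0.0002, -0.3   ,  0.9539, -0.1457],
       [ 0.    ,  0.    ,  0.    ,  1.    ]])}
{'clock': 0.15, 'qpos': array([ 1.2541,  0.2646,  1.605 ,  0.    ,  1.2737, -0.0369]), 'qd': array([ 0.0026, -0.0017, -0.0056, -0.0001,  0.0005, -0.0001]), 'joint_torque': array([ -0.0001, -50.2853, -35.7469,   0.0729,   0.0251,  -0.0001]), 'eef_pos': array([0.1862, 0.6482, 0.2377]), 'orientation': array([[ 0.2761,  0.9611, -0.0006],
       [ 0.9611, -0.2761, -0.0017],
       [-0.0018, -0.0001, -1.    ]]), 'force': array([-0.3195, -0.2612,  0.2669]), 'torque': array([ 0.0461, -0.0098, -0.0186]), 'grip_width': 0.08818093243333905} 0.0187
```

View pics/scene0.png

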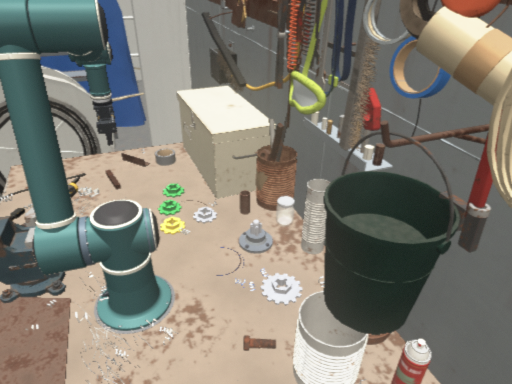

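View pics/top0.png

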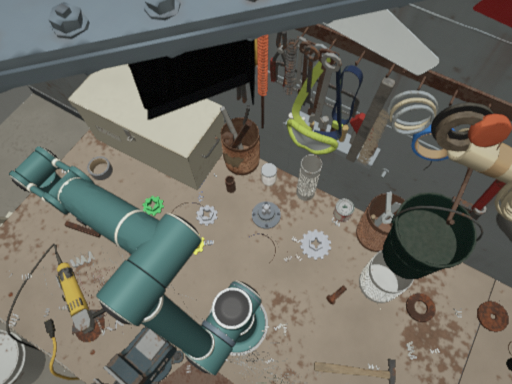

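View pics/wrist0.png

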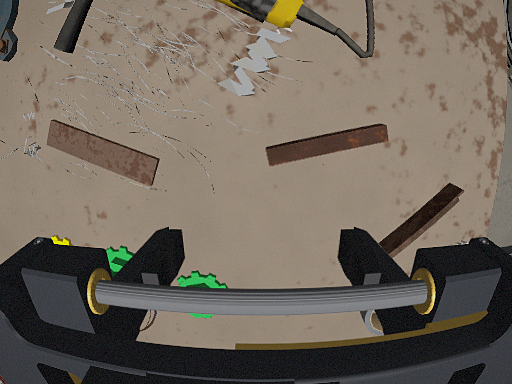

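The scene view shows the large sprocket at about (281,288), a small grey one at (204,214), green ones at (173,190) and (171,207), a yellow one at (173,226), and the hub at (256,237). In the top view these are large (316,244), small grey (206,214), hub (266,213), green (153,205) and yellow (200,245). Next I'll look at crops.

Run:
```python
import cv2,numpy as np
t=cv2.imread("pics/top0.png"); s=cv2.imread("pics/scene0.png")
def c(im,x,y,w,h,k): return cv2.resize(im[y:y+h,x:x+w],None,fx=k,fy=k,interpolation=cv2.INTER_CUBIC)
cv2.imwrite("pics/c1.png",c(t,140,150,220,150,3.6))
cv2.imwrite("pics/c2.png",c(s,150,170,190,140,4.2))
```

```text
(no output)
```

View pics/c1.png

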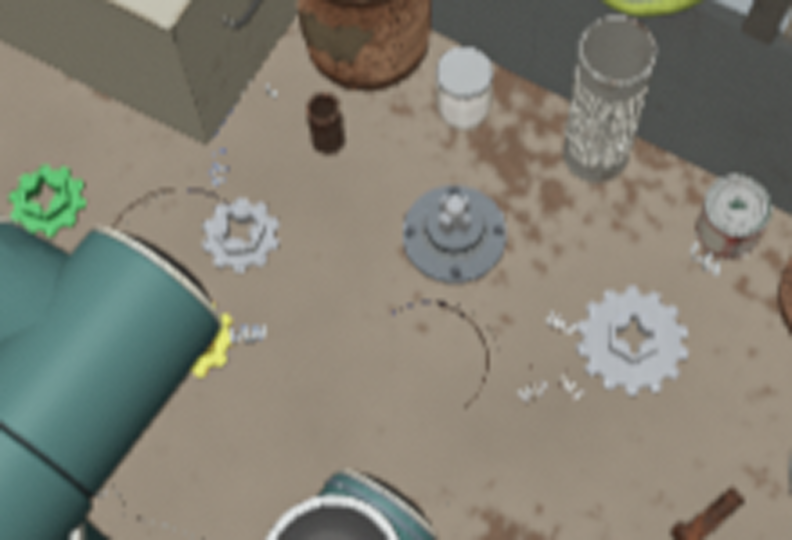

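View pics/c2.png

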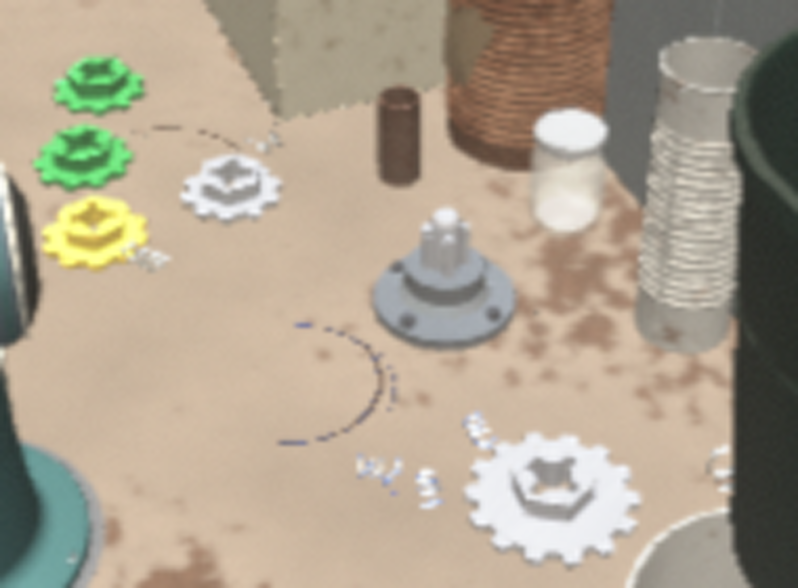

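```bash
cat > h.py <<'E'
import numpy as np, cv2
from station import r, read_camera, camera_params
np.set_printoptions(precision=4,suppress=True)
def ray(cam,u,v,T=None):
    p=camera_params(cam)
    x=(u-p['cx'])/p['fx']; y=(v-p['cy'])/p['fy']
    if cam=='wrist':
        th=np.hypot(x,y); s=np.sin(th)/th if th>1e-9 else 1
        d=np.array([x*s,y*s,np.cos(th)]); E=T@p['mount']
    else:
        d=np.array([x,y,1.]); E=p['extrinsics']
    return E[:3,3],E[:3,:3]@d/np.linalg.norm(d)
def plane(cam,u,v,z,T=None):
    o,d=ray(cam,u,v,T); return o+d*(z-o[2])/d[2]
def tcp(o=None):
    o=o or r.get_obs(); T=np.eye(4); T[:3,:3]=o['orientation']; T[:3,3]=o['eef_pos']; return T
def shot(cam,name):
    T=tcp(); im=read_camera(cam)[:,:,::-1].copy(); cv2.imwrite(f"pics/{name}.png",im); np.save(f"pics/{name}.npy",T); return im,T
def proj(P,T=None,cam='wrist'):
    p=camera_params(cam); E=(T@p['mount']) if cam=='wrist' else p['extrinsics']
    q=np.linalg.inv(E)@np.append(P,1); rr=np.hypot(q[0],q[1]); th=np.arctan2(rr,q[2])
    if cam!='wrist': return p['cx']+p['fx']*q[0]/q[2],p['cy']+p['fy']*q[1]/q[2]
    return p['cx']+p['fx']*th*q[0]/rr, p['cy']+p['fy']*th*q[1]/rr
def move(P,yaw,T=None):
    """shift/turn shares to reach tcp P, tool down, jaw axis x at yaw (mod pi)"""
    T=tcp() if T is None else T
    from scipy.spatial.transform import Rotation as R
    c,s=np.cos(yaw),np.sin(yaw)
    best=None
    for k in (1,-1):
        Rd=np.array([[k*c,k*s,0],[k*s,-k*c,0],[0,0,-1.]])
        w=R.from_matrix(T[:3,:3].T@Rd).as_rotvec()/(np.pi/2)
        d=T[:3,:3].T@(np.array(P)-T[:3,3])/0.1
        print("turn",w,"shift",d)
E
python3 - <<'E'
from h import *
t=lambda x,y:(140+x/3.6,150+y/3.6); s=lambda x,y:(150+x/4.2,170+y/4.2)
for n,a,b,z in [("large",(633,340),(553,482),.02),("small",(240,234),(231,185),.01),("hubfoot",(455,234),(444,297),.012),("hubtop",(456,200),(446,215),.096),
  ("nipple base",(328,143),(398,170),.0),("nippletop",(324,102),(398,95),.09),("jar",(465,65),(570,130),.10),("tallcan",(622,45),(707,57),.26),("chest",(178,30),(205,0),.305)]:
    print(n,plane('top',*t(*a),z),plane('scene',*s(*b),z))
E
```

```text
large [ 0.3831 -0.224   0.02  ] [ 0.3867 -0.2196  0.02  ]
small [0.3896 0.2526 0.01  ] [0.3897 0.2584 0.01  ]
hubfoot [0.4575 0.0069 0.012 ] [0.4543 0.007  0.012 ]
hubtop [0.4645 0.0085 0.096 ] [0.457  0.0105 0.096 ]
nipple base [0.5366 0.19   0.    ] [0.5417 0.2001 0.    ]
nippletop [0.5465 0.1919 0.09  ] [0.5379 0.1953 0.09  ]
jar [0.6337 0.0439 0.1   ] [0.6218 0.0455 0.1   ]
tallcan [ 0.6168 -0.1317  0.26  ] [ 0.6099 -0.1172  0.26  ]
chest [0.4838 0.3161 0.305 ] [0.2982 0.1087 0.305 ]
```

Run:
```python
from h import *
for n,p,z in [("chest left",(72,98),.305),("chest corner",(189,157),.305),("chest far",(223,115),.305),("base corner",(198,189),0)]: print(n,plane('top',*p,z))
for n,p,z in [("chest corner s",(224,141),.305),("chest left s",(178,94),.305),("base corner s",(217,198),0)]: print(n,plane('scene',*p,z))
T=tcp()
move([.36,.25,.28],np.arctan2(.95,.3),T)
print(T[:3,3])
```

```text
chest left [0.6207 0.8684 0.305 ]
chest corner [0.4887 0.3196 0.305 ]
chest far [0.7052 0.2556 0.305 ]
base corner [0.5006 0.3322 0.    ]
chest corner s [0.4826 0.2503 0.305 ]
chest left s [0.5925 0.8384 0.305 ]
base corner s [0.4981 0.3448 0.    ]
turn [-0.      0.0011  0.0166] shift [-3.3483  2.7698 -0.4175]
turn [-0.0018 -0.0001 -1.9834] shift [-3.3483  2.7698 -0.4175]
[0.1862 0.6482 0.2377]
```

>>> step_arm(commands=[0,0,0,-0.5,0.5,-0.5,-1,0,0,0,-1,1,-0.9,-1,0,0,0,-1,1,-0.9,-1,0,0,0,-1,1,-0.9,-1])

```text
clock: 0.55
eef_pos: [0.2567, 0.523, 0.3312]
orientation: [[0.278, 0.961, 0.002], [0.961, -0.278, 0.001], [0.002, 0.002, -1.0]]
force: [0.2, 1.1, 0.6]
grip_width: 0.0881
```

>>> step_arm(commands=[0,0,0,-0.5,0.5,0,-1,0,0,0,-1,1,0,-1,0,0,0,-1,1,0,-1,0,0,0,-1,1,0,-1])

```text
clock: 0.95
eef_pos: [0.3266, 0.3956, 0.3308]
orientation: [[0.283, 0.959, 0.003], [0.959, -0.283, -0.0], [0.001, 0.003, -1.0]]
force: [-1.0, -0.3, 0.6]
grip_width: 0.088
```

>>> step_arm(commands=[0,0,0,-0.5,0.4,0,-1,0,0,0,-1,0.8,0,-1,0,0,0,-1,0.8,0,-1,0,0,0,-1,0.8,0,-1])

```text
clock: 1.35
eef_pos: [0.3759, 0.2752, 0.3305]
orientation: [[0.286, 0.958, 0.003], [0.958, -0.286, -0.001], [-0.0, 0.003, -1.0]]
force: [-0.7, -0.1, -0.1]
grip_width: 0.0883
```

>>> step_arm(commands=[0,0,0,-0.45,0.4,0,-1,0,0,0,-0.8,0.67,0,-1,0,0,0,-0.8,0.67,0,-1])

```text
clock: 1.65
eef_pos: [0.4184, 0.1773, 0.3303]
orientation: [[0.29, 0.957, 0.003], [0.957, -0.29, -0.002], [-0.001, 0.003, -1.0]]
force: [-0.3, 0.5, -0.1]
grip_width: 0.088
```

>>> step_arm(commands=[0,0,0,-0.45,0.4,0,-1,0,0,0,-0.8,0.67,0,-1,0,0,0,-0.8,0.67,0,-1])

```text
clock: 1.95
eef_pos: [0.4607, 0.0794, 0.3301]
orientation: [[0.293, 0.956, 0.002], [0.956, -0.293, -0.003], [-0.002, 0.003, -1.0]]
force: [-0.3, 0.5, -0.3]
grip_width: 0.0881
```

>>> step_arm(commands=[0,0,0,-0.45,0.4,0.4,-1,0,0,0,-0.8,0.67,0.8,-1,0,0,0,-0.8,0.67,0.8,-1,0,0,0,-0.8,0.67,0.8,-1])

```text
clock: 2.35
eef_pos: [0.5003, -0.0169, 0.2461]
orientation: [[0.295, 0.955, -0.005], [0.955, -0.295, -0.002], [-0.003, -0.004, -1.0]]
force: [-0.2, 0.1, 0.5]
grip_width: 0.0882
```

Run:
```python
from h import *
im,T=shot('wrist','w1')
print(T)
```

```text
[[ 0.2951  0.9554 -0.0048  0.5003]
 [ 0.9555 -0.2951 -0.0017 -0.0169]
 [-0.003  -0.0041 -1.      0.2461]
 [ 0.      0.      0.      1.    ]]
```

View pics/w1.png

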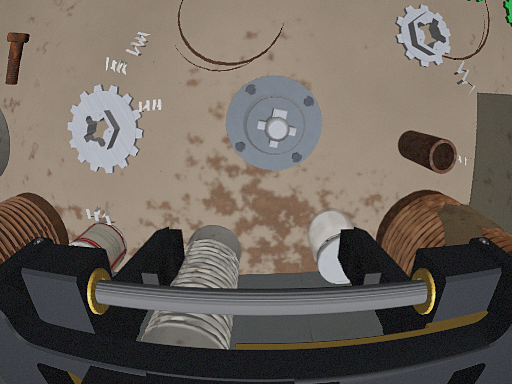

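The wrist view shows the hub at (275,125), the large sprocket at (105,130), the small grey one at (424,36), and the jar and cans along the lower edge. I'll zoom in on the three parts.

Run:
```python
from h import *
im=cv2.imread("pics/w1.png")
def c(x,y,w,k): return cv2.resize(im[max(y-w,0):y+w,x-w:x+w],(k,k),interpolation=cv2.INTER_CUBIC)
cv2.imwrite("pics/w1c.png",np.hstack([c(275,125,30,540)]))
cv2.imwrite("pics/w1d.png",np.hstack([c(105,128,42,400),c(424,42,42,400)]))
```

```text
(no output)
```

View pics/w1c.png

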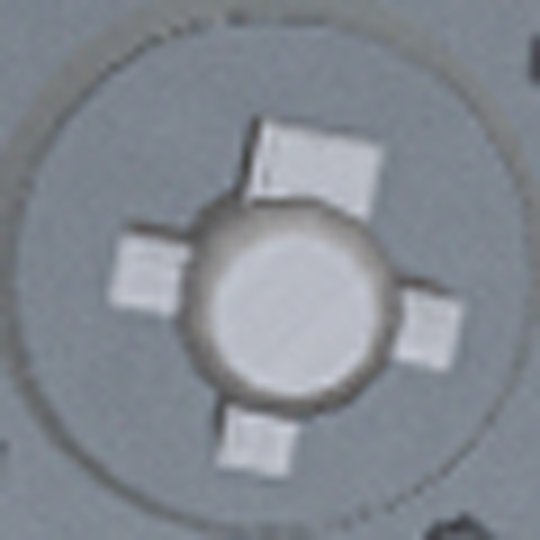

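View pics/w1d.png

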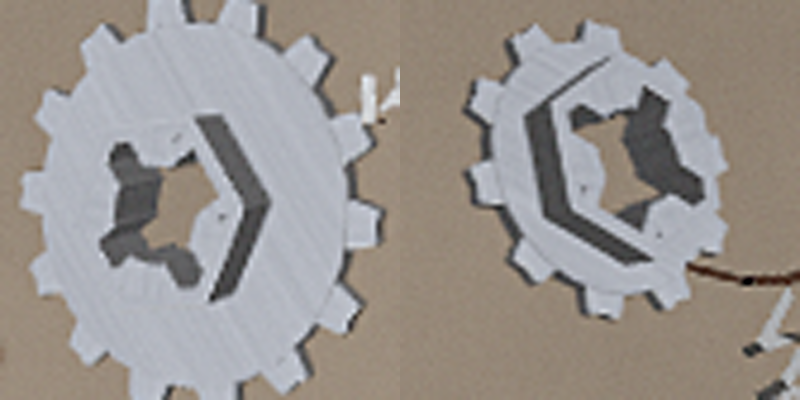

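Run:
```python
from h import *
T=np.load("pics/w1.npy")
p=lambda x,y,z=.085: plane('wrist',245+x/9,95+y/9,z,T)
m=(p(262,122)+p(383,148))/2; o=(p(218,465)+p(293,478))/2
l=(p(120,232)+p(110,305))/2; rr=(p(463,293)+p(450,370))/2
d=m-o; e=l-rr
print(m,o,l,rr,"centres",(m+o)/2,(l+rr)/2,"spans",np.linalg.norm(d),np.linalg.norm(e))
print("heading",np.degrees(np.arctan2(d[1],d[0])),np.degrees(np.arctan2(e[1],e[0]))-90, "w",np.linalg.norm(p(262,122)-p(383,148)), np.linalg.norm(p(218,465)-p(293,478)))
print("top",p(297,315,.096)) 
print("master edge dir",np.degrees(np.arctan2(*(p(383,148)-p(262,122))[[1,0]])))
```

```text
[0.4412 0.0219 0.085 ] [0.4764 0.0033 0.085 ] [ 0.449  -0.0052  0.085 ] [0.4673 0.0303 0.085 ] centres [0.4588 0.0126 0.085 ] [0.4582 0.0125 0.085 ] spans 0.039813949770170824 0.03992364853627561
heading 152.15457311443924 -207.299860595417 w 0.014095432928998055 0.008840248441220671
top [0.459  0.0129 0.096 ]
master edge dir 61.25313257053607
```

Run:
```python
from h import *
def tri(a,b):
    o1,d1=ray('top',*a);o2,d2=ray('scene',*b)
    A=np.stack([d1,-d2],1); s=np.linalg.lstsq(A,o2-o1,rcond=None)[0]
    return o1+s[0]*d1,np.linalg.norm(o1+s[0]*d1-o2-s[1]*d2)
print("bucket rim",tri((427,228),(392,222)))
print("white can top",tri((388,270),(332,318)))
print("mesh can top",tri((311,162),(318,186)))
print("sidecan",plane('top',381,208,.298), "paint",plane('top',344,206,.077))
print("can z.1",plane('top',388,270,.2))
T=tcp(); move([.463,-.247,.19],0,T)
```

```text
bucket rim (array([ 0.3742, -0.525 ,  0.4503]), np.float64(0.004751482366401481))
white can top (array([ 0.2989, -0.4867,  0.1891]), np.float64(0.0017683269691439506))
mesh can top (array([ 0.6185, -0.1246,  0.2577]), np.float64(0.01316199606347885))
sidecan [ 0.4788 -0.4061  0.298 ] paint [ 0.5568 -0.2979  0.077 ]
can z.1 [ 0.2952 -0.4843  0.2   ]
turn [-0.0004  0.0017  0.8097] shift [-2.32    0.3216  0.5839]
turn [-0.0019 -0.0005 -1.1903] shift [-2.32    0.3216  0.5839]
```

>>> step_arm(commands=[0,0,-0.09,-0.4,-0.1,0,-1,0,0,-0.18,-0.8,-0.2,0,-1,0,0,-0.27,-1,-0.2,0,-1,0,0,-0.36,-1,-0.2,0,-1,0,0,-0.45,-1,-0.2,0,-1,0,0,-0.54,-1,-0.2,0,-1])

```text
clock: 3.0
eef_pos: [0.4533, -0.1033, 0.2501]
orientation: [[-0.528, 0.849, 0.001], [0.849, 0.528, -0.0], [-0.0, 0.0, -1.0]]
force: [-0.1, -0.3, 0.9]
grip_width: 0.0883
```

Run:
```python
from h import *
move([.424,-.154,.19],np.radians(60+90),tcp())
```

```text
turn [ 0.0002  0.0003 -0.3125] shift [-0.2757 -0.5168  0.6007]
turn [ 0.0004 -0.0003  1.6875] shift [-0.2757 -0.5168  0.6007]
```

>>> step_arm(commands=[0,0,-0.09,-0.28,-0.52,0.4,-1,0,0,-0.18,-0.28,-0.52,0.6,-1,0,0,-0.27,-0.28,-0.52,0.6,-1,0,0,-0.31,-0.28,-0.52,0.6,-1,0,0,-0.31,-0.28,-0.52,0.6,-1])

```text
clock: 3.5
eef_pos: [0.4372, -0.0703, 0.1784]
orientation: [[-0.8, 0.6, -0.005], [0.596, 0.792, -0.131], [-0.075, -0.108, -0.991]]
force: [-0.5, 0.2, 0.9]
grip_width: 0.0879
```

Run:
```python
from h import *
im,T=shot('wrist','w2'); print(T)
u,v=map(int,proj([.385,-.222,.028],T)); print(u,v)
w=50;x0=max(u-w,0);y0=max(v-w,0);print(x0,y0)
cv2.imwrite("pics/w2c.png",cv2.resize(im[y0:y0+100,x0:x0+100],None,fx=6,fy=6,interpolation=cv2.INTER_CUBIC))
```

```text
[[-0.7997  0.6004 -0.0053  0.4372]
 [ 0.5958  0.7923 -0.1315 -0.0703]
 [-0.0747 -0.1083 -0.9913  0.1784]
 [ 0.      0.      0.      1.    ]]
224 46
174 0
```

View pics/w2c.png

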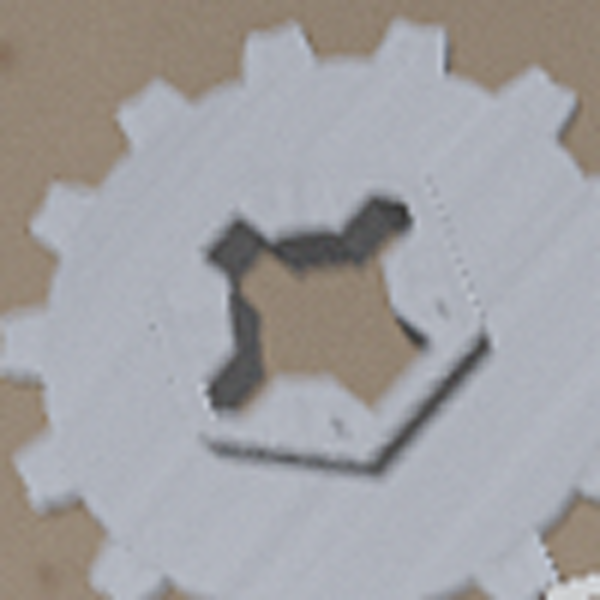

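Run:
```python
from h import *
o=r.get_obs(); print(o['qpos'],o['qd'],o['eef_pos'],o['force'])
```

```text
[-0.1129 -0.1422  2.1543 -0.1439  1.1242 -2.5494] [-0.0404  0.0042 -0.0112 -0.0182  0.0089 -0.0035] [ 0.437  -0.0688  0.1781] [-0.502   1.9152  0.4161]
```

Run:
```python
from h import *
im=cv2.imread("pics/w2.png")
cv2.imwrite("pics/w2d.png",cv2.resize(im[28:78,202:264],None,fx=12,fy=12,interpolation=cv2.INTER_CUBIC))
T=np.load("pics/w2.npy")
p=lambda x,y,z=.028: plane('wrist',174+x/6,y/6,z,T)
mid=lambda a,b:(p(*a)+p(*b))/2
UL=mid((237,215),(208,250));UR=mid((378,196),(410,212));LL=mid((208,385),(238,412));W=mid((430,345),(375,410))
print("C",(UL+W)/2,(UR+LL)/2,"span",np.linalg.norm(UL-W),np.linalg.norm(UR-LL))
h=lambda d:np.degrees(np.arctan2(d[1],d[0])); print(h(W-UL),h(UR-LL),"wide",np.linalg.norm(p(430,345)-p(375,410)))
```

```text
C [ 0.3863 -0.2176  0.028 ] [ 0.3864 -0.2184  0.028 ] span 0.04324936400032502 0.04563395189231412
101.37697776677375 -167.44339369537164 wide 0.014819652580172895
```

View pics/w2d.png

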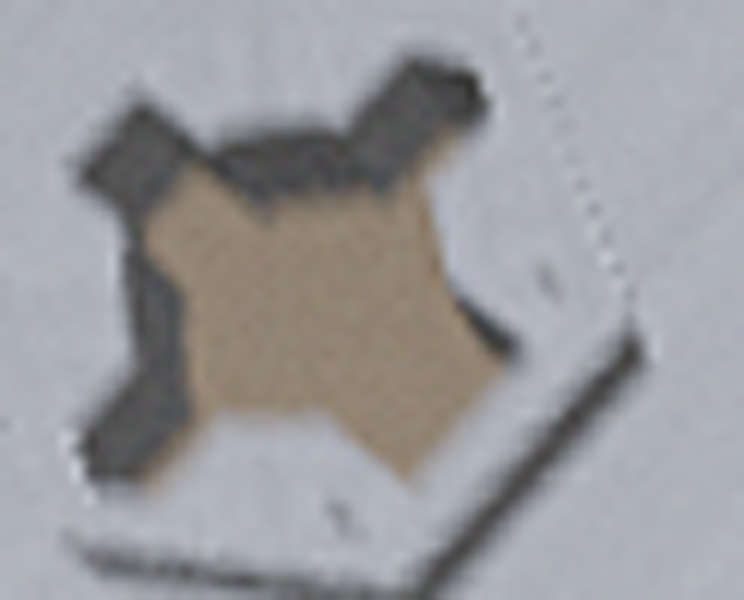

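Run:
```python
from h import *
T=np.load("pics/w2.npy")
p=lambda x,y,z=.028: plane('wrist',202+(x+.5)/12-.5,28+(y+.5)/12-.5,z,T)
mid=lambda a,b:(p(*a)+p(*b))/2
n=lambda a,b:np.linalg.norm(p(*a)-p(*b))
h=lambda d:np.degrees(np.arctan2(d[1],d[0]))
S=dict(UL=((138,92),(80,170)),UR=((410,50),(490,108)),LL=((80,435),(143,497)),W=((527,355),(410,485)))
M={k:mid(*v) for k,v in S.items()}
for k,v in S.items(): print(k,M[k],"w",n(*v),"edge",h(p(*v[1])-p(*v[0])))
print("C",(M['UL']+M['W'])/2,(M['UR']+M['LL'])/2,np.linalg.norm(M['UL']-M['W']),np.linalg.norm(M['UR']-M['LL']),h(M['W']-M['UL']),h(M['UR']-M['LL'])-90+360)
print("hexcorner edge",h(p(415,590)-p(637,345)), p(637,345),p(415,590),n((637,345),(415,590)))
```

```text
UL [ 0.3908 -0.2394  0.028 ] w 0.00872985318719124 edge 17.61855833529742
UR [ 0.3647 -0.2237  0.028 ] w 0.009224598790769475 edge 103.34921434479133
LL [ 0.4089 -0.2137  0.028 ] w 0.008323967489146522 edge 96.8217121926547
W [ 0.3822 -0.1971  0.028 ] w 0.015199983879885182 edge 11.920158933790184
C [ 0.3865 -0.2183  0.028 ] [ 0.3868 -0.2187  0.028 ] 0.04320755568917482 0.04530915081485258 101.41049557174016 102.70330753600695
hexcorner edge 11.741129571857956 [ 0.3668 -0.1935  0.028 ] [ 0.3949 -0.1877  0.028 ] 0.028659871766279803
```

Run:
```python
from h import *
move([.4,-.18,.19],np.radians(75),tcp())
```

```text
turn [-0.0321  0.0818  0.7561] shift [-0.3745 -1.1167  0.0285]
turn [-0.0908 -0.0357 -1.2408] shift [-0.3745 -1.1167  0.0285]
```

>>> step_arm(commands=[-0.004,0.01,0.09,0,0,0,-1,-0.008,0.02,0.18,0,0,0,-1,-0.012,0.03,0.27,-0.1,-0.3,0,-1,-0.016,0.04,0.36,-0.2,-0.6,0,-1,-0.02,0.05,0.45,-0.37,-0.9,0.03,-1,-0.023,0.06,0.54,-0.37,-1,0.03,-1,-0.027,0.07,0.63,-0.37,-1,0.03,-1,-0.032,0.08,0.75,-0.37,-1,0.03,-1])

```text
clock: 4.35
eef_pos: [0.4079, -0.17, 0.1902]
orientation: [[0.218, 0.976, 0.0], [0.976, -0.218, -0.005], [-0.005, 0.001, -1.0]]
force: [0.4, -0.9, 0.0]
grip_width: 0.0882
```

Run:
```python
from h import *
o=r.get_obs(); print(o['qpos'])
move([.3866,-.2185,.10],np.radians(42),tcp())
```

```text
[-0.4479 -0.1529  2.1345 -0.0046  1.1578 -1.7971]
turn [0.0016 0.0026 0.3934] shift [-0.516  -0.1035  0.9042]
turn [-0.0034  0.0021 -1.6066] shift [-0.516  -0.1035  0.9042]
```

>>> step_arm(commands=[0,0,0.09,-0.3,-0.1,0.3,-1,0,0,0.18,-0.52,-0.1,0.6,-1,0,0,0.27,-0.52,-0.1,0.7,-1,0,0,0.36,-0.52,-0.1,0.7,-1,0,0,0.393,-0.52,-0.1,0.7,-1,0,0,0.393,-0.52,-0.1,0.7,-1])

```text
clock: 4.95
eef_pos: [0.3883, -0.2182, 0.1216]
orientation: [[0.742, 0.67, 0.002], [0.67, -0.742, -0.005], [-0.002, 0.005, -1.0]]
force: [-0.2, -0.7, 0.5]
grip_width: 0.0881
```

Run:
```python
from h import *
im,T=shot('wrist','w3'); print(T)
print(proj([.3866,-.2185,.028],T))
cv2.imwrite("pics/w3c.png",cv2.resize(im[130:290,160:360],None,fx=4,fy=4,interpolation=cv2.INTER_CUBIC))
```

```text
[[ 0.7424  0.67    0.0021  0.3883]
 [ 0.67   -0.7424 -0.005  -0.2182]
 [-0.0018  0.0051 -1.      0.1216]
 [ 0.      0.      0.      1.    ]]
(np.float64(259.90027090438565), np.float64(191.3912248103391))
```

View pics/w3c.png

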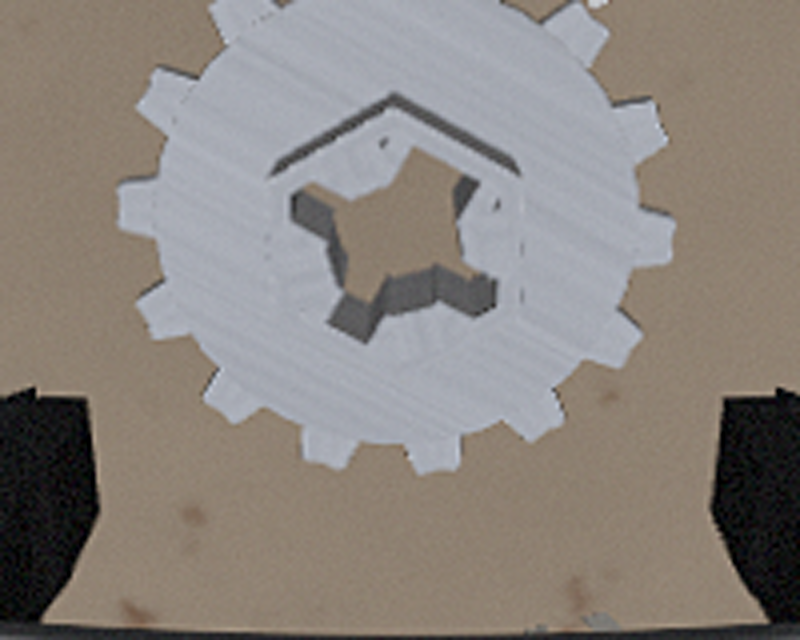

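Run:
```python
from h import *
T=np.load("pics/w3.npy")
p=lambda x,y,z=.028: plane('wrist',160+(x+.5)/4-.5,130+(y+.5)/4-.5,z,T)
mid=lambda a,b:(p(*a)+p(*b))/2
h=lambda d:np.degrees(np.arctan2(d[1],d[0]))
W=mid((412,148),(480,182));O=mid((328,322),(365,342));L=mid((310,183),(290,213));R=mid((497,280),(476,318))
print((W+O)/2,(L+R)/2,np.linalg.norm(W-O),np.linalg.norm(L-R),h(W-O),h(L-R)-90)
print("hexedge",h(p(270,170)-p(269,300)),h(p(521,172)-p(522,300)),h(p(395,100)-p(272,172)),h(p(395,100)-p(519,170)))
T=tcp();move([.3866,-.2185,.014],np.radians(42),T)
```

```text
[ 0.3862 -0.2199  0.028 ] [ 0.3859 -0.2198  0.028 ] 0.04286277332550536 0.045438661989877775 102.40124671553126 -257.65563338888444
hexedge 129.64318433260013 134.17763307391 72.6185819226797 -167.72307876230676
turn [0.0033 0.0012 0.0017] shift [-0.0112 -0.0149  1.0754]
turn [-0.002   0.0052 -1.9983] shift [-0.0112 -0.0149  1.0754]
```

>>> step_arm(commands=[0,0,0,-0.02,0,0.4,-1,0,0,0,-0.025,-0.005,0.8,-1,0,0,0,-0.025,-0.005,0.9,-1,0,0,0,-0.025,-0.005,0.9,-1])

```text
clock: 5.4
eef_pos: [0.3852, -0.2188, 0.0305]
orientation: [[0.741, 0.672, -0.001], [0.672, -0.741, -0.003], [-0.003, 0.001, -1.0]]
force: [0.2, 1.0, -1.0]
grip_width: 0.0882
```

Run:
```python
from h import *
T=tcp();print(T[:3,3]);move([.3861,-.2196,.0135],np.radians(42.3),T)
```

```text
[ 0.3852 -0.2188  0.0305]
turn [ 0.0009  0.0018 -0.0009] shift [0.0016 0.0113 0.1697]
turn [ 0.0028 -0.0014  1.9991] shift [0.0016 0.0113 0.1697]
```

>>> step_arm(commands=[0,0,0,0.002,0.011,0.17,-1,0,0,0,0.002,0.011,0.17,-1,0,0,0,0.002,0.011,0.17,1,0,0,0,0.002,0.011,0.17,1,0,0,0,0.002,0.011,0.17,1,0,0,0,0.002,0.011,0.17,1], squeeze=35)

```text
clock: 6.0
eef_pos: [0.3867, -0.2199, 0.0143]
orientation: [[0.741, 0.672, 0.0], [0.672, -0.741, -0.004], [-0.002, 0.003, -1.0]]
force: [-0.2, 1.1, 0.1]
grip_width: 0.0585
```

>>> step_arm(commands=[0,0,0,0,0,0,1,0,0,0,0,0,0,1,0,0,0,0,0,0,1])

```text
clock: 6.3
eef_pos: [0.3865, -0.2198, 0.0143]
orientation: [[0.741, 0.672, -0.0], [0.672, -0.741, -0.003], [-0.003, 0.002, -1.0]]
force: [-0.4, -0.2, 1.2]
grip_width: 0.0538
```

>>> step_arm(commands=[0,0,0,0,0,-0.15,1,0,0,0,0,0,-0.4,1,0,0,0,0,0,-0.7,1,0,0,0,0,0,-1,1,0,0,0,0,0,-1,1])

```text
clock: 6.8
eef_pos: [0.389, -0.221, 0.1176]
orientation: [[0.741, 0.672, 0.006], [0.672, -0.741, -0.007], [-0.001, 0.01, -1.0]]
force: [1.2, -1.5, -5.6]
grip_width: 0.0538
```

>>> step_arm(commands=[0,0,0,0,0,-0.3,1,0,0,0,0,0,-0.3,1,0,0,0,0,0,-0.3,1])

```text
clock: 7.1
eef_pos: [0.3884, -0.2206, 0.1461]
orientation: [[0.741, 0.672, 0.005], [0.672, -0.741, -0.007], [-0.001, 0.009, -1.0]]
force: [0.1, 0.3, -5.7]
grip_width: 0.0536
```

Run:
```python
from h import *
im,T=shot('wrist','w4'); print(T, r.get_obs()['force'],r.get_obs()['grip_width'])
cv2.imwrite("pics/w4c.png",cv2.resize(im[170:330,160:360],None,fx=4,fy=4,interpolation=cv2.INTER_CUBIC))
```

```text
[[ 0.7406  0.6719  0.0053  0.3884]
 [ 0.6719 -0.7406 -0.007  -0.2206]
 [-0.0008  0.0088 -1.      0.1461]
 [ 0.      0.      0.      1.    ]] [-0.0063  1.0363 -5.7031] 0.05355346466509378
```

View pics/w4c.png

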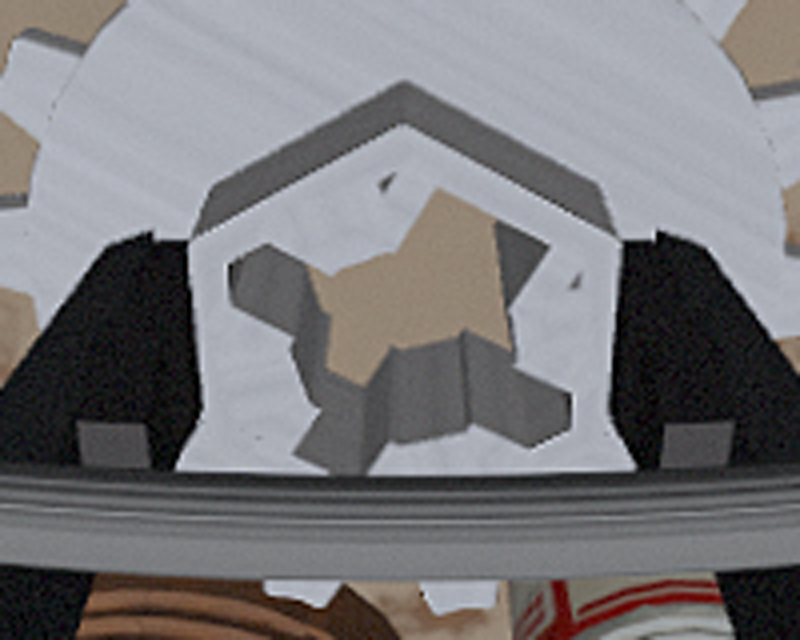

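Run:
```python
from h import *
T=np.eye(4)
# work in tool frame: plane z=-0.0137
def p(x,y,z=-.0137):
    o,d=ray('wrist',160+(x+.5)/4-.5,170+(y+.5)/4-.5,T); return o+d*(z-o[2])/d[2]
L=p(238,270);R=p(560,422);W=(p(440,187)+p(549,245))/2
h=lambda d:np.degrees(np.arctan2(d[1],d[0]))
print(L,R,W,"C",(L+R)/2,np.linalg.norm(L-R),np.linalg.norm(W-(L+R)/2),"ang",h(W-(L+R)/2),h(R-L)-90)
print("hex",p(190,240),p(617,240),p(405,125),"from corner c:",p(405,125)[1]+.0312)
```

```text
[-0.0213 -0.0118 -0.0137] [ 0.0201  0.011  -0.0137] [ 0.0105 -0.0192 -0.0137] C [-0.0006 -0.0004 -0.0137] 0.047240708406660975 0.021824241954064467 ang -59.50259261210566 -61.11653009678518
hex [-0.0271 -0.0159 -0.0137] [ 0.0257 -0.0158 -0.0137] [-0.0005 -0.031  -0.0137] from corner c: 0.00017126075836779164
```

>>> step_arm(commands=[0,0,-0.07,0.2,-0.12,0,1,0,0,-0.15,0.5,-0.3,0,1,0,0,-0.22,0.8,-0.48,0,1,0,0,-0.3,1,-0.6,0,1,0,0,-0.36,1,-0.6,0,1])

```text
clock: 7.65
eef_pos: [0.42, -0.1055, 0.1418]
orientation: [[0.258, 0.966, -0.001], [0.966, -0.258, -0.003], [-0.003, -0.0, -1.0]]
force: [-0.4, -0.7, -5.1]
grip_width: 0.0538
```

Run:
```python
from h import *
T=tcp();print(T);move([.4585,.0125,.146],np.radians(92.2),T)
```

```text
[[ 0.2582  0.9661 -0.0008  0.42  ]
 [ 0.9661 -0.2582 -0.0032 -0.1055]
 [-0.0033 -0.     -1.      0.1418]
 [ 0.      0.      0.      1.    ]]
turn [-0.0003  0.0021 -0.1907] shift [ 1.2388  0.067  -0.046 ]
turn [0.003  0.0004 1.8093] shift [ 1.2388  0.067  -0.046 ]
```

>>> step_arm(commands=[0,0,-0.07,0.3,0,0,1,0,0,-0.13,0.6,0.03,0,1,0,0,-0.19,0.8,0.06,0,1,0,0,-0.19,0.9,0.067,0,1,0,0,-0.19,0.9,0.067,0,1])

```text
clock: 8.15
eef_pos: [0.4487, -0.0194, 0.1396]
orientation: [[-0.037, 0.999, -0.004], [0.999, 0.037, -0.003], [-0.003, -0.004, -1.0]]
force: [-0.9, 0.6, -4.6]
grip_width: 0.0537
```

Run:
```python
from h import *
T=tcp();print(T);move([.4585,.0125,.14],np.radians(92.2),T)
```

```text
[[-0.0372  0.9993 -0.0042  0.4487]
 [ 0.9993  0.0372 -0.0029 -0.0194]
 [-0.0027 -0.0043 -1.      0.1396]
 [ 0.      0.      0.      1.    ]]
turn [-0.0027  0.0017 -0.0008] shift [ 0.3148  0.1094 -0.0049]
turn [0.0027 0.0043 1.9992] shift [ 0.3148  0.1094 -0.0049]
```

>>> step_arm(commands=[-0.003,0.002,0,0.2,0.08,0,1,-0.003,0.002,0,0.315,0.11,0,1,-0.003,0.002,0,0.315,0.11,0,1,-0.003,0.002,0,0.315,0.11,0,1])

```text
clock: 8.55
eef_pos: [0.4581, 0.0119, 0.1392]
orientation: [[-0.037, 0.999, -0.0], [0.999, 0.037, -0.0], [-0.0, -0.0, -1.0]]
force: [0.7, -1.1, -5.0]
grip_width: 0.0539
```

Run:
```python
from h import *
im,T=shot('wrist','w5'); print(T, r.get_obs()['force'],r.get_obs()['grip_width'])
move([.4585,.0125,.14],np.radians(92.2),T)
cv2.imwrite("pics/w5c.png",cv2.resize(im[170:330,160:360],None,fx=4,fy=4,interpolation=cv2.INTER_CUBIC))
```

```text
[[-0.0371  0.9993 -0.0004  0.4581]
 [ 0.9993  0.0371 -0.0004  0.0119]
 [-0.0003 -0.0004 -1.      0.1392]
 [ 0.      0.      0.      1.    ]] [ 1.1893  0.8491 -5.4981] 0.0537982911412518
turn [-0.0003  0.0002 -0.0008] shift [ 0.0055  0.0038 -0.008 ]
turn [0.0003 0.0004 1.9992] shift [ 0.0055  0.0038 -0.008 ]
```

View pics/w5c.png

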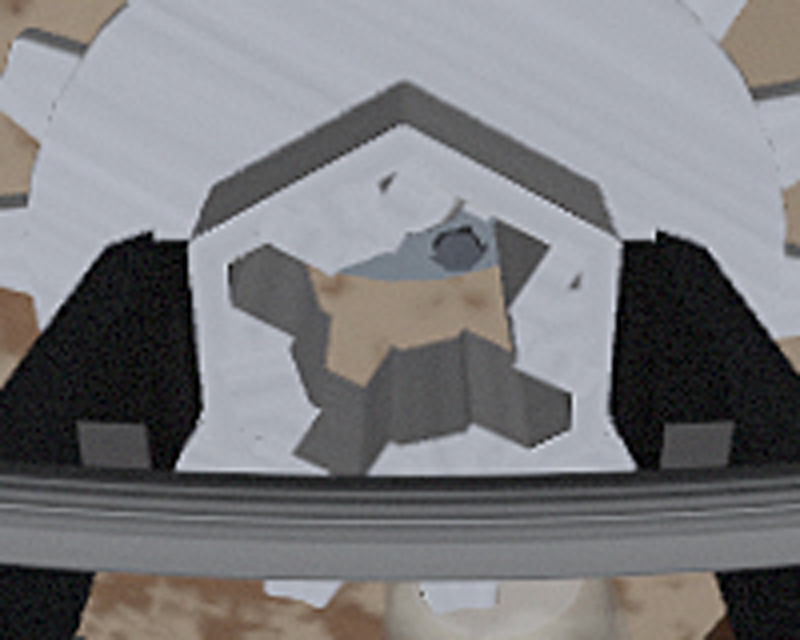

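>>> step_arm(commands=[0,0,0,0.005,0.004,0.1,1,0,0,0,0.005,0.004,0.2,1,0,0,0,0.005,0.004,0.3,1,0,0,0,0.005,0.004,0.36,1,0,0,0,0.005,0.004,0.36,1])

```text
clock: 9.1
eef_pos: [0.4572, 0.0123, 0.1016]
orientation: [[-0.036, 0.999, -0.003], [0.999, 0.036, -0.0], [-0.0, -0.003, -1.0]]
force: [-0.3, 0.6, -5.5]
grip_width: 0.0537
```

Run:
```python
from h import *
im,T=shot('wrist','w6'); print(T, r.get_obs()['force'],r.get_obs()['grip_width'])
move([.4585,.0125,.09],np.radians(92.2),T)
cv2.imwrite("pics/w6c.png",cv2.resize(im[170:330,160:360],None,fx=4,fy=4,interpolation=cv2.INTER_CUBIC))
```

```text
[[-0.0365  0.9993 -0.0034  0.4572]
 [ 0.9993  0.0365 -0.0002  0.0123]
 [-0.     -0.0035 -1.      0.1016]
 [ 0.      0.      0.      1.    ]] [-0.1582 -0.233  -5.7553] 0.0532548952140658
turn [-0.0022  0.     -0.0012] shift [0.002  0.0133 0.116 ]
turn [0.     0.0035 1.9988] shift [0.002  0.0133 0.116 ]
```

View pics/w6c.png

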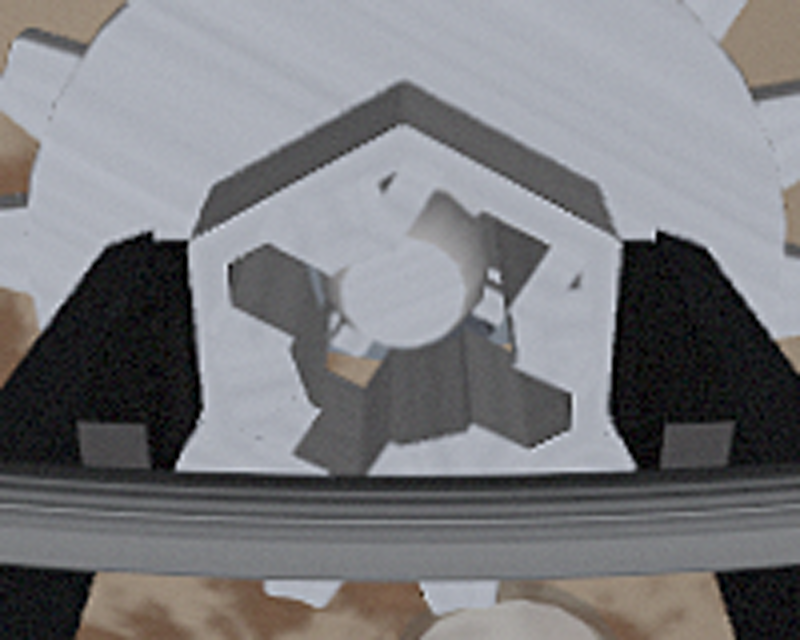

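Run:
```python
from h import *
T=np.load('pics/w6.npy')
print(plane('wrist',160+400.5/4-.5,170+292.5/4-.5,.096,T))
I=np.eye(4)
o,d=ray('wrist',160+400.5/4-.5,170+292.5/4-.5,T); print(np.linalg.inv(T)@np.append(o+d*(.096-o[2])/d[2],1))
```

```text
[0.4581 0.0114 0.096 ]
[-0.0009  0.0009  0.0056  1.    ]
```

>>> step_arm(commands=[-0.002,0,0,0,0.012,0.03,1,-0.002,0,0,0,0.012,0.08,1,-0.002,0,0,0,0.012,0.12,1])

```text
clock: 9.45
eef_pos: [0.4592, 0.0124, 0.0902]
orientation: [[-0.037, 0.999, 0.001], [0.999, 0.037, -0.0], [-0.0, 0.001, -1.0]]
force: [-0.1, 0.7, -5.3]
grip_width: 0.0534
```

>>> step_arm(commands=[0,0,0,0,0,0.08,1,0,0,0,0,0,0.16,1,0,0,0,0,0,0.24,1,0,0,0,0,0,0.28,1])

```text
clock: 9.85
eef_pos: [0.4584, 0.0124, 0.0609]
orientation: [[-0.037, 0.999, -0.0], [0.999, 0.037, -0.0], [-0.0, -0.0, -1.0]]
force: [0.0, 0.1, -5.1]
grip_width: 0.0538
```

>>> step_arm(commands=[0,0,0,0,0,0.01,1,0,0,0,0,0,0.02,1,0,0,0,0,0,0.025,1])

```text
clock: 10.15
eef_pos: [0.4581, 0.0125, 0.0594]
orientation: [[-0.037, 0.999, -0.002], [0.999, 0.037, -0.0], [0.0, -0.002, -1.0]]
force: [-7.4, 0.1, 8.7]
grip_width: 0.0535
```

>>> step_arm(commands=[0,0,0,0,0,0,-1,0,0,0,0,0,0,-1,0,0,0,0,0,0,-1,0,0,0,0,0,0,-1])

```text
clock: 10.55
eef_pos: [0.4587, 0.0124, 0.0597]
orientation: [[-0.037, 0.999, -0.0], [0.999, 0.037, -0.0], [-0.0, -0.0, -1.0]]
force: [0.2, 0.0, -0.3]
grip_width: 0.0836
```

>>> step_arm(commands=[0,0,0,0,0,0,-1,0,0,0,0,0,-0.4,-1,0,0,0,0,0,-0.8,-1,0,0,0,0,0,-1,-1,0,0,0,0,0,-1,-1])

```text
clock: 11.05
eef_pos: [0.4618, 0.0123, 0.1636]
orientation: [[-0.037, 0.999, 0.007], [0.999, 0.037, -0.0], [-0.001, 0.007, -1.0]]
force: [0.3, -0.8, -0.3]
grip_width: 0.088
```

Run:
```python
from h import *
im,T=shot('wrist','w7'); print(T, r.get_obs()['force'],r.get_obs()['grip_width'],r.get_obs()['qpos'])
cv2.imwrite("pics/w7c.png",cv2.resize(im[100:330,110:410],None,fx=2.6,fy=2.6,interpolation=cv2.INTER_CUBIC))
```

```text
[[-0.0367  0.9993  0.0074  0.4618]
 [ 0.9993  0.0367 -0.0003  0.0123]
 [-0.0006  0.0074 -1.      0.1636]
 [ 0.      0.      0.      1.    ]] [-0.8718  0.9582 -0.2542] 0.08811298059615033 [-0.0272 -0.0868  2.1328 -0.      1.0919 -1.6346]
```

View pics/w7c.png

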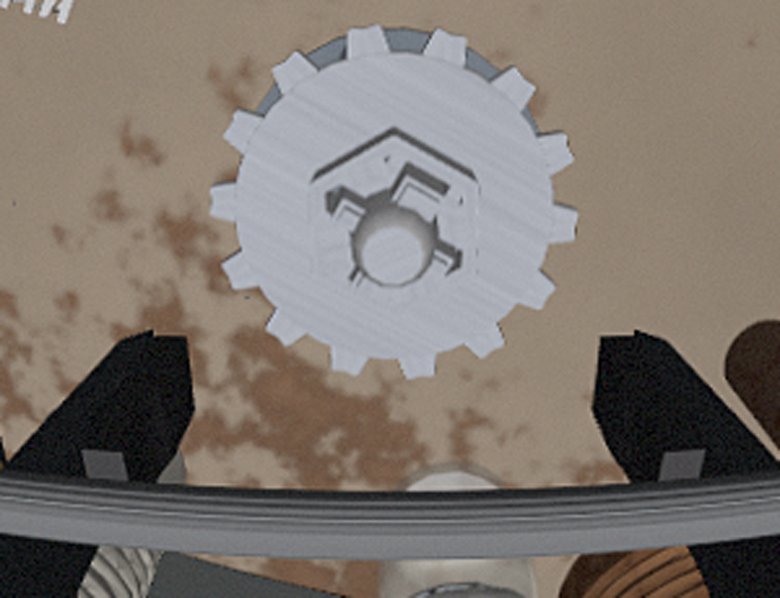

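>>> step_arm(commands=[0,0,0.09,0.4,-0.1,0,-1,0,0,0.18,0.8,-0.2,0,-1,0,0,0.27,1,-0.23,0,-1,0,0,0.36,1,-0.23,0,-1,0,0,0.45,1,-0.23,0,-1])

```text
clock: 11.6
eef_pos: [0.4317, 0.112, 0.1587]
orientation: [[0.624, 0.781, -0.0], [0.781, -0.624, -0.001], [-0.001, 0.0, -1.0]]
force: [0.9, -0.2, 0.2]
grip_width: 0.0883
```

Run:
```python
from h import *
T=tcp();move([.432,.19,.15],np.radians(33),T)
```

```text
turn [0.0003 0.0006 0.2042] shift [ 0.6112 -0.484   0.0864]
turn [-0.0008  0.0004 -1.7958] shift [ 0.6112 -0.484   0.0864]
```

>>> step_arm(commands=[0,0,0.09,0.4,-0.3,0,-1,0,0,0.18,0.61,-0.48,0,-1,0,0,0.204,0.61,-0.48,0,-1,0,0,0.204,0.61,-0.48,0,-1])

```text
clock: 12.0
eef_pos: [0.4307, 0.19, 0.1563]
orientation: [[0.837, 0.547, -0.004], [0.547, -0.837, -0.002], [-0.005, -0.0, -1.0]]
force: [0.4, 0.3, -0.6]
grip_width: 0.0879
```

Run:
```python
from h import *
im,T=shot('wrist','w8'); print(T)
u,v=map(int,proj([.39,.2555,.028],T)); print(u,v)
w=38;x0=max(u-w,0);y0=max(v-w,0);print(x0,y0)
cv2.imwrite("pics/w8.png",im)
cv2.imwrite("pics/w8c.png",cv2.resize(im[y0:y0+76,x0:x0+76],None,fx=7.8,fy=7.8,interpolation=cv2.INTER_CUBIC))
```

```text
[[ 0.8374  0.5466 -0.004   0.4307]
 [ 0.5466 -0.8374 -0.0024  0.19  ]
 [-0.0047 -0.0002 -1.      0.1563]
 [ 0.      0.      0.      1.    ]]
263 100
225 62
```

View pics/w8.png

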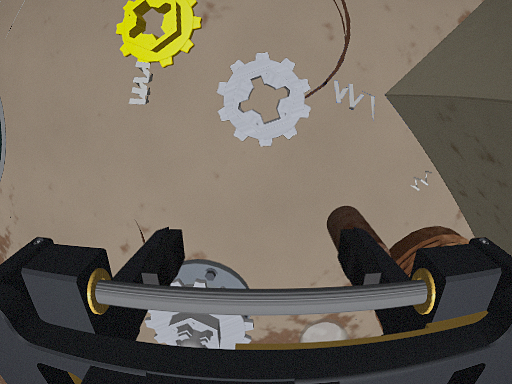

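View pics/w8c.png

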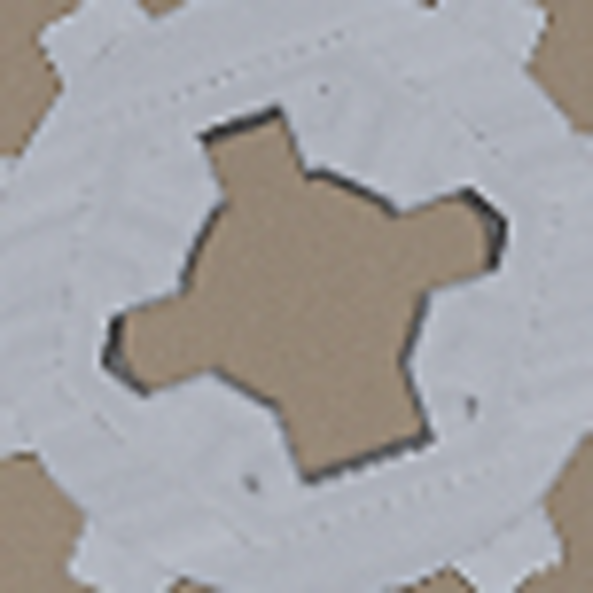

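Run:
```python
from h import *
T=np.load("pics/w8.npy")
p=lambda x,y,z=.028: plane('wrist',225+(x+.5)/7.8-.5,62+(y+.5)/7.8-.5,z,T)
mid=lambda a,b:(p(*a)+p(*b))/2
h=lambda d:np.degrees(np.arctan2(d[1],d[0]))
W=mid((305,482),(432,438));O=mid((202,135),(280,105));L=mid((103,350),(122,318)); L=mid((108,318),(140,393));R=mid((470,188),(500,268))
print((W+O)/2,(L+R)/2,np.linalg.norm(W-O),np.linalg.norm(L-R),h(W-O),h(R-L)-90, h(p(432,438)-p(305,482))-90, np.linalg.norm(p(432,438)-p(305,482)))
print(h(p(340,38)-p(160,105)), h(p(495,465)-p(285,535)))
```

```text
[0.3891 0.2565 0.028 ] [0.389  0.2564 0.028 ] 0.042896153869671695 0.04473526840851233 -36.56698271163931 -37.0547979592053 -37.24306335817099 0.01582105564350586
53.9027539372389 52.13384251987263
```

>>> step_arm(commands=[0,0,-0.09,0,-0.3,0,-1,0,0,-0.18,0,-0.6,0,-1,0,0,-0.27,0,-0.78,0,-1,0,0,-0.36,0,-0.78,0.2,-1,0,0,-0.45,0,-0.78,0.5,-1,0,0,-0.554,0,-0.78,0.7,-1,0,0,-0.554,0,-0.78,0.7,-1])

```text
clock: 12.75
eef_pos: [0.3849, 0.2521, 0.0827]
orientation: [[0.12, 0.993, -0.011], [0.993, -0.121, -0.007], [-0.008, -0.01, -1.0]]
force: [-0.5, -0.6, 0.3]
grip_width: 0.0882
```

Run:
```python
from h import *
T=tcp();print(T[:3,3]);move([.389,.2564,.0143],np.radians(83),T)
```

```text
[0.3849 0.2521 0.0827]
turn [-0.0062  0.005   0.0009] shift [0.0532 0.0423 0.6835]
turn [-0.0079 -0.0098 -1.9991] shift [0.0532 0.0423 0.6835]
```

>>> step_arm(commands=[-0.006,0.005,0.001,0.053,0.042,0.2,-1,-0.006,0.005,0.001,0.053,0.042,0.4,-1,-0.006,0.005,0.001,0.053,0.042,0.53,-1,-0.006,0.005,0.001,0.053,0.042,0.53,-1])

```text
clock: 13.15
eef_pos: [0.3879, 0.2553, 0.0283]
orientation: [[0.124, 0.992, -0.003], [0.992, -0.124, -0.002], [-0.002, -0.003, -1.0]]
force: [0.5, -0.3, -0.3]
grip_width: 0.0882
```

Run:
```python
from h import *
T=tcp();print(T[:3,3]);move([.389,.2564,.0143],np.radians(83),T)
```

```text
[0.3879 0.2553 0.0283]
turn [-0.002   0.0014 -0.0014] shift [0.0124 0.0097 0.1398]
turn [0.0022 0.0031 1.9986] shift [0.0124 0.0097 0.1398]
```

>>> step_arm(commands=[-0.002,0,0,0.012,0.01,0.14,-1,-0.002,0,0,0.012,0.01,0.14,-1,-0.002,0,0,0.012,0.01,0.14,1,-0.002,0,0,0.012,0.01,0.14,1,-0.002,0,0,0.012,0.01,0.14,1,-0.002,0,0,0.012,0.01,0.14,1,-0.002,0,0,0.012,0.01,0.14,1,-0.002,0,0,0.012,0.01,0.14,1], squeeze=35)

```text
clock: 13.95
eef_pos: [0.3893, 0.2566, 0.0148]
orientation: [[0.124, 0.992, 0.0], [0.992, -0.124, -0.002], [-0.002, 0.001, -1.0]]
force: [-1.2, -1.1, 3.8]
grip_width: 0.0535
```

>>> step_arm(commands=[0,0,0,0,0,0,1,0,0,0,0,0,0,1])

```text
clock: 14.15
eef_pos: [0.3893, 0.2566, 0.0148]
orientation: [[0.124, 0.992, 0.0], [0.992, -0.124, -0.002], [-0.002, 0.001, -1.0]]
force: [-0.2, -1.6, 1.7]
grip_width: 0.0539
```

>>> step_arm(commands=[0,0,0,0,0,-0.15,1,0,0,0,0,0,-0.4,1,0,0,0,0,0,-0.7,1,0,0,0,0,0,-1,1,0,0,0,0,0,-1,1])

```text
clock: 14.65
eef_pos: [0.3918, 0.2583, 0.118]
orientation: [[0.124, 0.992, 0.007], [0.992, -0.124, 0.002], [0.003, 0.006, -1.0]]
force: [-0.1, 0.0, -4.5]
grip_width: 0.0534
```

>>> step_arm(commands=[0,0,0,0,0,-0.3,1,0,0,0,0,0,-0.5,1,0,0,0,0,0,-0.5,1])

```text
clock: 14.95
eef_pos: [0.3926, 0.2588, 0.1688]
orientation: [[0.124, 0.992, 0.009], [0.992, -0.124, 0.004], [0.005, 0.009, -1.0]]
force: [1.6, 0.0, -4.1]
grip_width: 0.0537
```

Run:
```python
from h import *
im,T=shot('wrist','w9'); print(T, r.get_obs()['force'],r.get_obs()['grip_width'])
cv2.imwrite("pics/w9c.png",cv2.resize(im[170:330,160:360],None,fx=4,fy=4,interpolation=cv2.INTER_CUBIC))
```

```text
[[ 0.124   0.9922  0.0094  0.3926]
 [ 0.9923 -0.124   0.0035  0.2588]
 [ 0.0046  0.0089 -0.9999  0.1688]
 [ 0.      0.      0.      1.    ]] [-0.7426 -0.8027 -4.5505] 0.05357695424001646
```

View pics/w9c.png

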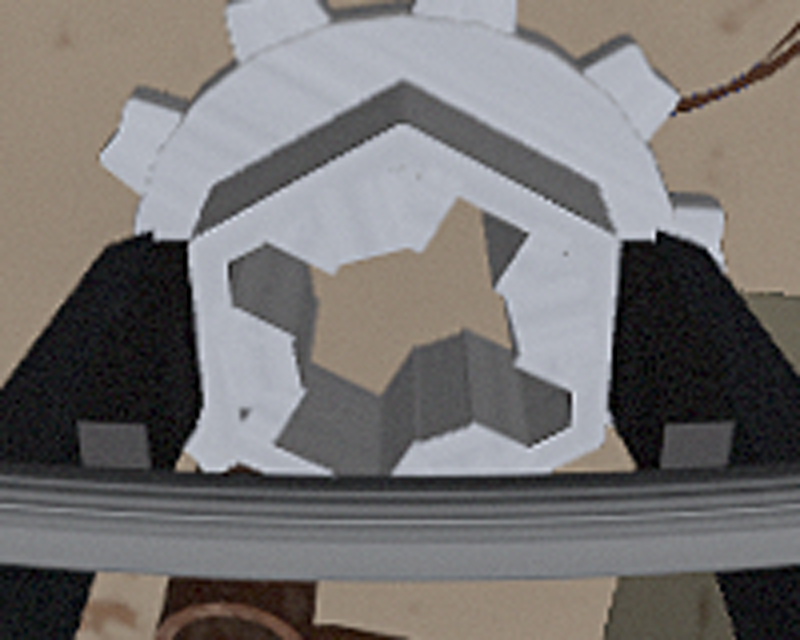

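>>> step_arm(commands=[0,0,0.08,-0.25,0.1,0,1,0,0,0.16,-0.5,0.2,0,1,0,0,0.25,-0.75,0.3,0,1,0,0,0.33,-1,0.4,0,1,0,0,0.42,-1,0.4,0,1,0,0,0.51,-1,0.4,0,1,0,0,0.6,-1,0.4,0,1,0,0,0.68,-1,0.4,0,1])

```text
clock: 15.8
eef_pos: [0.4168, 0.1531, 0.1635]
orientation: [[0.931, 0.364, 0.002], [0.364, -0.931, 0.0], [0.002, 0.0, -1.0]]
force: [0.6, -0.1, -4.9]
grip_width: 0.0537
```

Run:
```python
from h import *
T=tcp();print(T[:3,3],r.get_obs()['qpos']);move([.4584,.0124,.15],np.radians(-87.8),T)
```

```text
[0.4168 0.1531 0.1635] [ 0.2961 -0.1217  2.1596 -0.0001  1.1021 -0.0762]
turn [-0.0009 -0.0008  1.2126] shift [-0.1242  1.4623  0.1355]
turn [ 0.0008 -0.0008 -0.7874] shift [-0.1242  1.4623  0.1355]
```

>>> step_arm(commands=[0,0,0.08,0,0.15,0,1,0,0,0.16,0,0.3,0,1,0,0,0.25,-0.05,0.45,0,1,0,0,0.33,-0.1,0.6,0,1,0,0,0.42,-0.1,0.75,0,1,0,0,0.51,-0.1,0.9,0,1,0,0,0.6,-0.1,0.9,0,1,0,0,0.68,-0.1,0.9,0,1])

```text
clock: 16.6
eef_pos: [0.4382, 0.0649, 0.16]
orientation: [[0.763, -0.646, -0.004], [-0.646, -0.763, -0.0], [-0.003, 0.003, -1.0]]
force: [-1.2, 0.3, -4.3]
grip_width: 0.0533
```

Run:
```python
from h import *
T=tcp();print(T[:3,3],r.get_obs()['qpos']);move([.4584,.0124,.15],np.radians(-87.8),T)
```

```text
[0.4382 0.0649 0.16  ] [ 0.0907 -0.1162  2.1617  0.0002  1.0999  0.7932]
turn [0.0023 0.001  0.5283] shift [0.4938 0.2702 0.0995]
turn [-0.0013  0.0028 -1.4717] shift [0.4938 0.2702 0.0995]
```

>>> step_arm(commands=[0,0,0.08,0.1,0.05,0,1,0,0,0.16,0.2,0.1,0,1,0,0,0.25,0.35,0.18,0,1,0,0,0.33,0.45,0.25,0,1,0,0,0.42,0.49,0.27,0,1,0,0,0.5,0.49,0.27,0.1,1,0,0,0.528,0.49,0.27,0.1,1,0,0,0.528,0.49,0.27,0.1,1])

```text
clock: 17.4
eef_pos: [0.4557, 0.0126, 0.1464]
orientation: [[0.039, -0.999, -0.01], [-0.999, -0.039, 0.0], [-0.0, 0.01, -1.0]]
force: [-0.7, 0.1, -3.6]
grip_width: 0.0534
```

Run:
```python
from h import *
T=tcp();print(T[:3,3],r.get_obs()['qpos']);move([.4584,.0124,.104],np.radians(-87.8),T)
```

```text
[0.4557 0.0126 0.1464] [-0.0268 -0.0701  2.1475 -0.0003  1.0741  1.5055]
turn [0.0063 0.0002 0.0001] shift [ 0.0033 -0.0312  0.4233]
turn [-0.0004  0.0099 -1.9999] shift [ 0.0033 -0.0312  0.4233]
```

>>> step_arm(commands=[0.006,0,0,0.003,-0.03,0.1,1,0.006,0,0,0.003,-0.03,0.2,1,0.006,0,0,0.003,-0.03,0.3,1,0.006,0,0,0.003,-0.03,0.4,1,0.006,0,0,0.003,-0.03,0.4,1,0.006,0,0,0.003,-0.03,0.4,1])

```text
clock: 18.0
eef_pos: [0.458, 0.0125, 0.1059]
orientation: [[0.039, -0.999, -0.001], [-0.999, -0.039, 0.0], [-0.0, 0.001, -1.0]]
force: [-0.1, 0.6, -3.2]
grip_width: 0.0535
```

Run:
```python
from h import *
im,T=shot('wrist','w10'); print(T, r.get_obs()['force'],r.get_obs()['grip_width'])
move([.4584,.0124,.09],np.radians(-87.8),T)
cv2.imwrite("pics/w10c.png",cv2.resize(im[170:330,160:360],None,fx=4,fy=4,interpolation=cv2.INTER_CUBIC))
```

```text
[[ 0.0388 -0.9992 -0.0014  0.458 ]
 [-0.9992 -0.0388  0.0004  0.0125]
 [-0.0004  0.0014 -1.      0.1059]
 [ 0.      0.      0.      1.    ]] [ 0.0594 -0.0788 -3.8829] 0.05357947154031285
turn [0.0009 0.0003 0.0003] shift [ 0.0009 -0.0037  0.1591]
turn [-0.0004  0.0014 -1.9997] shift [ 0.0009 -0.0037  0.1591]
```

View pics/w10c.png

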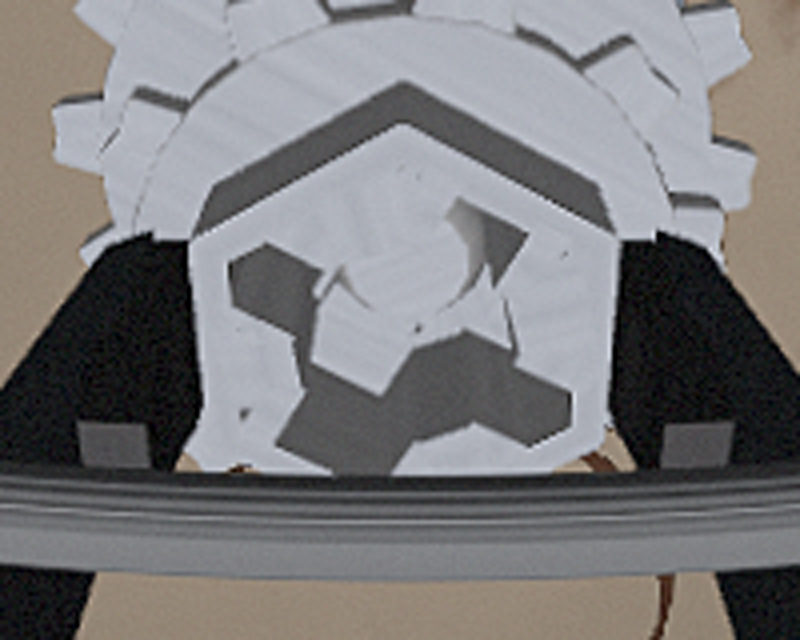

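>>> step_arm(commands=[0,0,0,0,-0.003,0.04,1,0,0,0,0,-0.003,0.08,1,0,0,0,0,-0.003,0.12,1,0,0,0,0,-0.003,0.15,1])

```text
clock: 18.45
eef_pos: [0.4587, 0.0125, 0.0911]
orientation: [[0.039, -0.999, -0.0], [-0.999, -0.039, 0.0], [-0.0, 0.0, -1.0]]
force: [-0.3, -0.9, -3.5]
grip_width: 0.0534
```

>>> step_arm(commands=[0,0,0,0,0,0.01,1,0,0,0,0,0,0.02,1,0,0,0,0,0,0.03,1,0,0,0,0,0,0.036,1])

```text
clock: 18.85
eef_pos: [0.4588, 0.0125, 0.0878]
orientation: [[0.039, -0.999, -0.0], [-0.999, -0.039, 0.0], [-0.0, 0.0, -1.0]]
force: [-1.4, -0.5, 1.3]
grip_width: 0.0539
```

>>> step_arm(commands=[0,0,0,0,0,0.008,1,0,0,0,0,0,0.008,1])

```text
clock: 19.05
eef_pos: [0.4588, 0.0124, 0.0878]
orientation: [[0.039, -0.999, -0.001], [-0.999, -0.039, 0.0], [-0.0, 0.001, -1.0]]
force: [-4.5, -0.4, 5.0]
grip_width: 0.0536
```

>>> step_arm(commands=[0,0,0,0,0,0,-1,0,0,0,0,0,0,-1,0,0,0,0,0,0,-1,0,0,0,0,0,0,-1,0,0,0,0,0,0,-1])

```text
clock: 19.55
eef_pos: [0.4589, 0.0124, 0.0877]
orientation: [[0.039, -0.999, -0.0], [-0.999, -0.039, 0.0], [-0.0, 0.0, -1.0]]
force: [-0.8, 0.3, 0.0]
grip_width: 0.0878
```

>>> step_arm(commands=[0,0,0,0,0,0,-1,0,0,0,0,0,-0.4,-1,0,0,0,0,0,-0.8,-1,0,0,0,0,0,-1,-1,0,0,0,0,0,-1,-1,0,0,0,0,0,-1,-1])

```text
clock: 20.15
eef_pos: [0.459, 0.0124, 0.1875]
orientation: [[0.039, -0.999, 0.0], [-0.999, -0.039, 0.0], [-0.0, -0.0, -1.0]]
force: [0.0, -0.4, -0.3]
grip_width: 0.0883
```

Run:
```python
from h import *
im,T=shot('wrist','w11'); print(T, r.get_obs()['force'],r.get_obs()['grip_width'])
s,_=shot('scene','s11'); t,_=shot('top','t11')
R=lambda a,k:cv2.resize(a,k,interpolation=cv2.INTER_CUBIC)
cv2.imwrite("pics/e1.png",R(im[60:300,120:400],(700,600)))
cv2.imwrite("pics/e2.png",np.hstack([R(s[170:300,180:340],(400,325)),R(t[140:270,190:350],(400,325))]))
```

```text
[[ 0.0387 -0.9992  0.0001  0.459 ]
 [-0.9992 -0.0387  0.0004  0.0124]
 [-0.0004 -0.0001 -1.      0.1875]
 [ 0.      0.      0.      1.    ]] [ 0.3442  0.2077 -0.0539] 0.08800126555299778
```

View pics/e1.png

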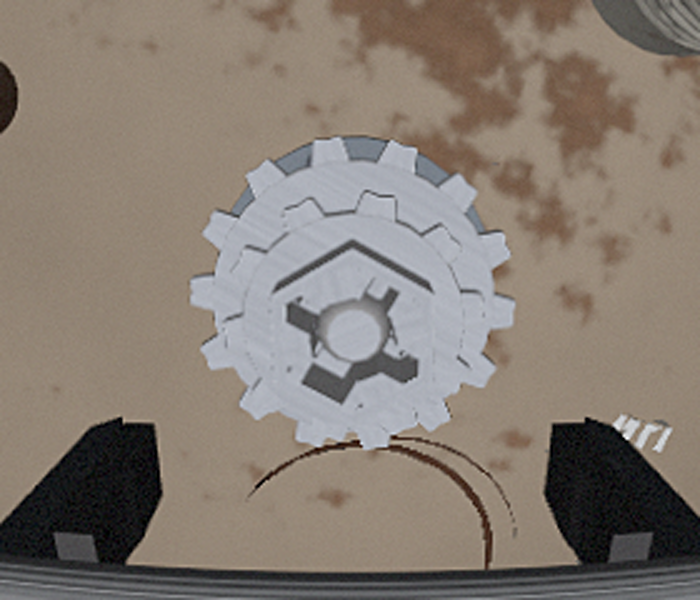

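View pics/e2.png

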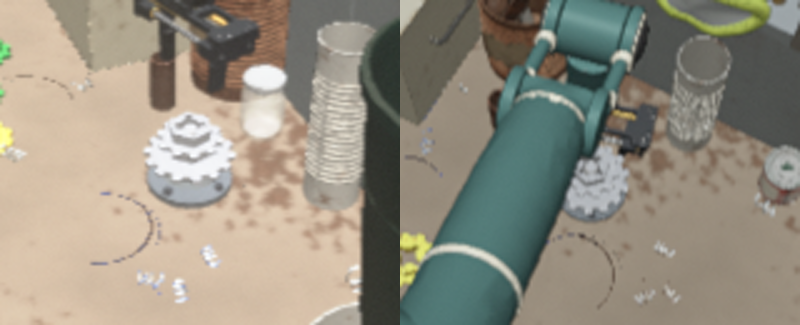

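The wrist view, crop centre (350,330), shows both bosses stacked concentrically, with the core nose in the small sprocket's bore and splines in the slots of both. The scene view shows both discs level on the hub, and the jar, tall can, pipe piece and tin at the same pixels as before. I'm handing in.

Run:
```python
from h import *
a=cv2.imread('pics/scene0.png');b=cv2.imread('pics/s11.png')
def ch(x0,y0,x1,y1): return float((cv2.absdiff(a,b)[y0:y1,x0:x1].max(2)>30).mean())
print("jar",ch(275,195,297,226),"tall can",ch(304,180,326,250),"pipe lower",ch(238,200,252,214))
print(r.finish_job())
```

```text
jar 0.0 tall can 0.0 pipe lower 0.0
the job is handed in; nothing more can be done
None
```

Both sprockets are on the hub, bosses up, and the job was handed in at about 20 s of the 67 s allowed. I fitted the large one first, then the small light-grey one. Each went on with its wide slot lined up to the master spline, which I measured at about 152° from world x. I then let go of both and raised the open gripper about 100 mm clear.

**Large sprocket:** it met the shoulder with its underside at 45 mm, as specified. The wrist felt 8.7 N upward.

**Small sprocket:** it met the large one's boss with its underside at 73 mm, 28 mm higher as specified. The wrist felt 5 N upward when I pressed lightly to confirm.

**Last pictures:** both sit level and concentric, with the hub's core through the bore and splines visible in the slots. The jar, the tall can and the lower part of the pipe show no pixel change from the start. I checked the paint tin only by eye in the last top view, where it had not moved.

**What went wrong:** while turning to look at the large sprocket, the last joint came up against its limit (-2.5494 of -2.55 rad) and the tool stopped tilted and short. I turned it back at once. The readings never showed it past the limit, and no later check failed or disagreed.

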